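Drive the gib-headed taper key tight between hub and shaft

TASK

Take the taper key with the square stepped head out of the wooden rack, stand it in the coupling hub's keyway with its straight face to the shaft's flat, and tap or press it down by its head until it is wedged tight: a firm push of about 15 N, never so hard that the hub is overstrained. Let go and leave it standing tight; do not disturb the other two wedges, the dial gauge stand or the spanner.

Things in the scene. Friction and masses are not known exactly. Their poses are not given: they have to be found in the camera images.
- key: Loose bare-steel gib-headed taper key, about 120 g, standing tip down in one of the rack's pockets. Origin: bottom of the tip, mid-width, on the straight upright face (plane x = 0); z up. The opposite (+x) face slopes outward 1 in 8: 6 mm thick at the tip, 13.5 mm at z = 60. Width (y) 14 mm. Above it a block head: x 0 to 20, y -7 to 7, z 60 to 86 mm. Its axes start parallel to the rack's.
- key_head (a point): Middle of the top of the key's head (10 mm from the straight face, 86 mm above the tip). Once the key is let go, press here, or up to 3 mm nearer the straight face, with shut fingers: a key pushed while still gripped may be held off the shaft and go slack when released.
- hub: Fixed dark coupling hub, axis upright, round the steel shaft on top of a green gearbox (135 x 125 mm, foot plate 190 x 170, flange top at 90 mm). Origin: on the hub's axis at its underside, 110 mm above the bench. 110 mm outside, 45 mm tall, 136 mm foot flange. The shaft ends 18 mm above the hub's top. Keyway on the shaft's +x side (hub frame); the key goes in with its axes parallel to the hub's.
- keyway (a point): Middle of the keyway's mouth at the hub's top: 22.5 mm from the axis along hub x, 45 mm above its underside. Keyway 17 mm wide in y between the hub's cheeks. Radially it runs from the shaft's upright flat, which lies at x = 16 to 19 mm in the hub's frame (unknown, the hub sits off-centre), to the lip at x = 28 mm: gap at the top 9 to 12 mm.
- plain_wedge: Bystander: headless plain steel wedge 56 mm long, 14 mm wide, in another rack pocket. Origin as for the key, at the tip on the straight face.
- button_wedge: Bystander: steel wedge with a round 24 mm button on a neck, 64 mm tall, in another rack pocket. Origin as for the key.
- rack: Fixed light wooden rack 180 x 60 x 42 mm with three tapered pockets 34 mm deep in a row along its x, 50 mm apart, floor 8 mm above the bench. Origin: centre of the underside.
- gauge_stand: Bystander: dial gauge on a steel column, 180 mm tall, 60 mm square base, loose. Origin: centre of the underside.
- spanner: Bystander: open-ended steel spanner 170 mm long, lying on the bench between rack and gearbox, loose. Origin: middle of its underside.
- key_grip (a point): Point in the key's head to grip across its 14 mm width (y): 10 mm from the straight face, 74 mm above the tip, 12 mm below the head's top.
- lip_edge (a point): Top edge of the steel lip, the keyway's outer wall, x = 28 mm in the hub's frame at the hub's top. Its face slopes inward 1 in 8 going down, parallel to the key's sloping face. Behind it the hub gives like a stiff spring: 30 N per mm outward, at most 4 mm. Lip and shaft are oiled: friction about 0.3, 20 percent either way.
- keyway_foot (a point): Point of the keyway at the hub's underside; open below, 20 mm free. The key first bears on both sides with its tip 24 to 48 mm below the hub's top (varies), its head never reaching the hub; then the push rises 2 to 3 N per mm. Side grip on the hub is 1.2 to 1.7 times the push and stays when the push ends; tight is above 10 N of it, overstrained above 40 N.
- hub_top (a point): Hub axis at the hub's top face, 45 mm above its underside.
Things that resemble listed ones, but are neither listed nor needed, are in the scene too. What is shaped like the key but red or yellow is not meant.

How it is judged (in metres and radians):
On the way:
1. the key's tip is in the keyway, at least 10 mm below the hub's top (z of key in the frame of hub between -0.02 and 0.036 m and x of key in the frame of hub between 0.013 and 0.026 m and y of key in the frame of hub between -0.005 and 0.005 m), for 0.1 s.
At the end, for the whole second after the job is handed in: The key stands in the keyway, released and at rest, straight face to the shaft's flat (upright within 0.08 rad, its x within 0.15 rad of the hub's, centred within 4 mm across), its tip 21 to 61 mm below the hub's top, and it presses on the hub with more than 10 N and less than 40 N (contact force between key and hub between 10 and 40 N and z of key in the frame of hub between -0.016 and 0.024 m and x of key in the frame of hub between 0.013 and 0.022 m and y of key in the frame of hub between -0.004 and 0.004 m and angle between key's own z axis and vertical below 0.08 rad and angle between the x axis of key and the x axis of hub, either way round below 0.15 rad and linear speed of key below 0.005 m/s); the robot touches nothing.
It fails at once if key and hub press on each other with more than 40 N (overstrained) (contact force between key and hub above 40 N).
It fails at once if another wedge is moved by more than 20 mm (distance of any of plain_wedge, button_wedge from where it was at the start of the episode above 0.02 m).
It fails at once if the gauge stand or the spanner is moved by more than 20 mm (distance of any of gauge_stand, spanner from where it was at the start of the episode above 0.02 m).
It also fails if it takes over 51 s, if anything falls off the work surface, if the arm or the gripper's body presses on something with over 40 N, if the wrist force passes 120 N, or if a joint passes its speed limit or range.

ROBOT

A 6-joint arm with a two-finger parallel gripper is mounted at the origin on the work surface. World frame = base frame: x ahead of the robot, y to its left, z up, the work surface at z = 0. Lengths are in m, angles in degrees, forces in N, time in s.
With the tool pointing down it reaches from about 0.25 to 0.725 m from the base axis. Payload 9.7 kg.
Tool frame: the origin (TCP) lies midway between the tips of the shut fingers; the grasp point (between the pads) lies 19 mm behind it (bot.hold_point_z is the distance from the TCP to the grasp point, in m); z points along the fingers, y is the line along which they close (so a half turn about z gives the same grasp; the last joint's range is limited). The gripper opens to 85 mm and grips with 20 to 120 N. Pads are 22 mm wide; open, the fingers measure 114 mm over their backs; the gripper's body (76 mm by 85 mm) begins 54 mm behind the grasp point. The pads swing forward as they close: fully open they stand 13 mm farther back than shut.
Start: joints at [-73.396, 4.979, 10.078, 95.1, 0, 90], TCP at [0.157, -0.527, 0.231] pointing down, gripper open.
Joint ranges: [-179.16, 179.16], [-48.56, 103.87], [-65.8, 70.77], [-126.05, 130.52], [-82.76, 87.17], [-180, 180]. Speed limits (degrees/s): [127.2, 127.2, 147.25, 180, 180, 180].

INTERFACE

Orientations are given as [roll, pitch, yaw] about the fixed x, y, z axes, in that order (R = Rz(yaw) Ry(pitch) Rx(roll)).
In Python, from workcell import bot gives the robot as it stands.
- The arm moves only by the tool play_rows, never from a script. Its argument "steps" is a list that holds one entry, the list of rows, each a list of 4 numbers: the shift along the tool's x, y, z in m, then the turn about the tool's z in rad. In form: [[[tx, ty, tz, yaw], ...]]. A call has exactly 5 rows; each row shifts and turns the commanded pose from where the row before left it, along the tool's axes as they then stand; what a row does not reach is not made up. A row lasts 1/12 s, in which the tool goes at most 41.7 mm and 7.16 degrees, less where a joint would pass 70% of its speed; a pose out of reach is approached as far as the arm can. A call is refused whole if a number of a shift passes 0.0417 or a number of a turn 0.125, either way. A call with a gripper value outside its range is refused whole. "gripper" is the finger opening in m, from 0 to 0.0854, set as the call begins (left out, the last holds). The fingers move at their own pace and stop on an object; "squeeze" is the grip in N (left out, the last holds). Time passes only in rows, so rows that do not move let the fingers close, or fill a call up. It gives the time, the measured TCP pose, the force, the opening and the grip force at its end, in the units of the state.
- bot.get_obs(): the state, without advancing time (a new reading comes with each control period).
- bot.camera(name): name is "scene" or "top"; returns a dict with "img" (400x640x3 uint8, blue, green, red), "vfov" (degrees; the focal length in pixels is half the picture's height over the tangent of half this angle, whatever the lens; pixels are square), "cx", "cy" (the principal point, pixels), "D" ([k1, k2, p1, p2, k3] as OpenCV has them; the pictures are not rectified), "xyz" and "attitude" of the camera in the world. Camera axes: x right, y down, z forward; pixel columns grow to the right and rows downward; lengths in m; the calibration is good to about 2 mm. A picture is of the moment at which its call begins. There is no depth.
- bot.job_done(): hands the job in; it is judged then, once.
The state is a dict: "time": time; "q": joint angles; "qd": joint speeds; "joint_efforts": joint torques, N m; "ee_pos": TCP position; "tcp_rot": TCP orientation; "wrist_force": force on the tool from outside, world axes, zero at the start; "torque": the same for the moment, N m; "opening": finger opening in m; "grasp_force": force on a finger pad.
Only numpy, scipy, OpenCV 4.12 (cv2) and the standard library are available. Lean on these libraries where they do the work, as an engineer would, in place of code of your own. Each camera call takes 0.05 s, during which the arm holds its last target. There are 200 camera calls.

## Working session

There is one attempt and no reset: what is moved stays moved. The work goes in short steps, Python scripts to look and compute and a tool call to move; the robot and the scene stay as the last step left them, time stands still between calls to the robot, and variables do not carry over. Pictures are saved under pics/ and viewed, at most 10 in all, crops included, and the job is handed in when it is done.

Besides the shell and the picture viewer there is one more tool, called after "Emit:" by a JSON object that holds its "fn" and its "kwargs", one argument or row to a line. play_rows: Moves the arm, as the interface text tells. Its arguments: {"type":"object","properties":{"steps":{"type":"array","items":{"type":"array","items":{"type":"array","items":{"type":"number"}}}},"gripper":{"type":"number"},"squeeze":{"type":"number"}},"required":["steps"]}

```bash
mkdir -p pics; cat > h.py <<'E'
import numpy as np,cv2
from scipy.spatial.transform import Rotation as R
from workcell import bot
def cam(n):
    c=bot.camera(n); h=c["img"].shape[0]; f=h/2/np.tan(np.radians(c["vfov"])/2)
    c["K"]=np.array([[f,0,c["cx"]],[0,f,c["cy"]],[0,0,1.]]); c["R"]=R.from_euler("xyz",c["attitude"],degrees=True).as_matrix(); return c
def ray(c,p):
    u=cv2.undistortPoints(np.array(p,float).reshape(-1,1,2),c["K"],np.array(c["D"],float)).reshape(-1,2)
    return np.c_[u,np.ones(len(u))]@c["R"].T
def onz(c,p,z):
    d=ray(c,p); o=np.array(c["xyz"]); return o+d*((z-o[2])/d[:,2])[:,None]
def proj(c,P):
    rv=cv2.Rodrigues(c["R"].T)[0]; t=-c["R"].T@np.array(c["xyz"])
    return cv2.projectPoints(np.array(P,float).reshape(-1,1,3),rv,t,c["K"],np.array(c["D"],float))[0].reshape(-1,2)
def tri(c1,p1,c2,p2):
    A=[];b=[]
    for c,p in((c1,p1),(c2,p2)):
        d=ray(c,[p])[0]; d/=np.linalg.norm(d); M=np.eye(3)-np.outer(d,d); A.append(M); b.append(M@np.array(c["xyz"]))
    x,r,_,_=np.linalg.lstsq(np.vstack(A),np.hstack(b),rcond=None); return x,r
E
python3 - <<'E'
from h import *
for n in("scene","top"):
    c=cam(n); cv2.imwrite(f"pics/{n}0.png",c["img"]); print(n,c["xyz"],c["attitude"],c["vfov"],c["cx"],c["cy"],c["D"])
o=bot.get_obs(); print({k:np.round(v,3) for k,v in o.items()},bot.hold_point_z)
E
```

```text
scene [1.03865009 0.2032025  1.07778036] [-150.40714882   -0.83558114  125.4608491 ] 44.06132212956743 314.8389311287666 202.933723150615 [-0.04448045  0.          0.          0.          0.        ]
top [ 0.46768281 -0.09983565  0.87819797] [-171.54766982    2.37493308  -90.74404205] 53.478401689275344 318.1642011567142 196.3405176668793 [0.00852538 0.         0.         0.         0.        ]
{'time': np.float64(0.1), 'q': array([-7.3395e+01,  5.0080e+00,  1.0039e+01,  9.5097e+01, -1.0000e-03,
        9.0000e+01]), 'qd': array([ 0.049, -0.025,  0.181,  0.   , -0.058,  0.064]), 'joint_efforts': array([ 1.0000e-03, -5.2156e+01,  4.6566e+01,  1.6000e-02,  0.0000e+00,
       -0.0000e+00]), 'ee_pos': array([ 0.157, -0.527,  0.231]), 'tcp_rot': array([-1.79935e+02,  1.00000e-03,  1.66050e+01]), 'wrist_force': array([ 0.133,  0.155, -0.573]), 'torque': array([ 0.003,  0.029, -0.009]), 'grasp_force': np.float64(0.0), 'opening': np.float64(0.085)} 0.0187
```

View pics/scene0.png

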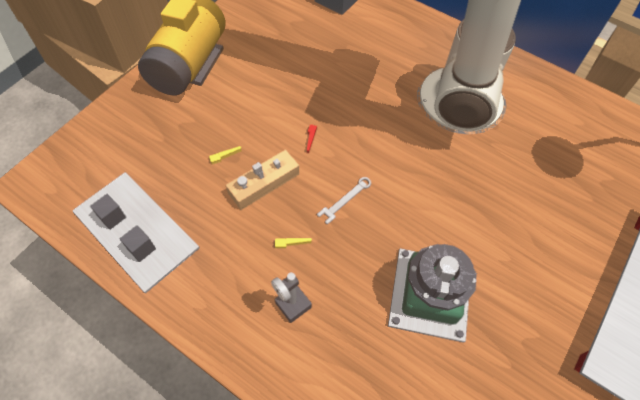

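View pics/top0.png

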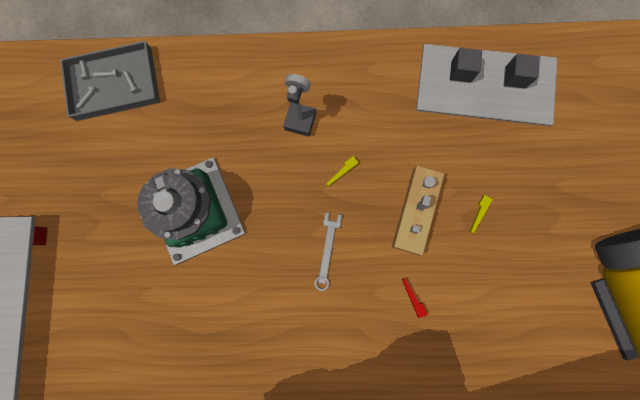

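The scene view shows the rack at about (263,178) with three wedge heads at (242,182), (259,170) and (278,163), and the hub at (443,275). In the top view the heads are at (430,182), (426,202) and (416,229), and the hub is at (172,203).
Candidates for the key in the top view: the three steel heads (430,182), (426,202) and (416,229), the yellow look-alikes (343,171) and (482,213), and the red one (415,298). I'll take a close crop to choose.

```bash
python3 - <<'E'
import cv2,numpy as np
s=cv2.imread("pics/scene0.png");t=cv2.imread("pics/top0.png")
def cr(i,x,y,w,h):return cv2.resize(i[y:y+h,x:x+w],(400,300),interpolation=cv2.INTER_CUBIC)
m=np.vstack([np.hstack([cr(s,223,145,80,60),cr(t,376,175,80,60)]),np.hstack([cr(s,395,237,100,75),cr(t,130,160,100,75)])])
cv2.imwrite("pics/m1.png",m)
E
```

```text
(no output)
```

View pics/m1.png

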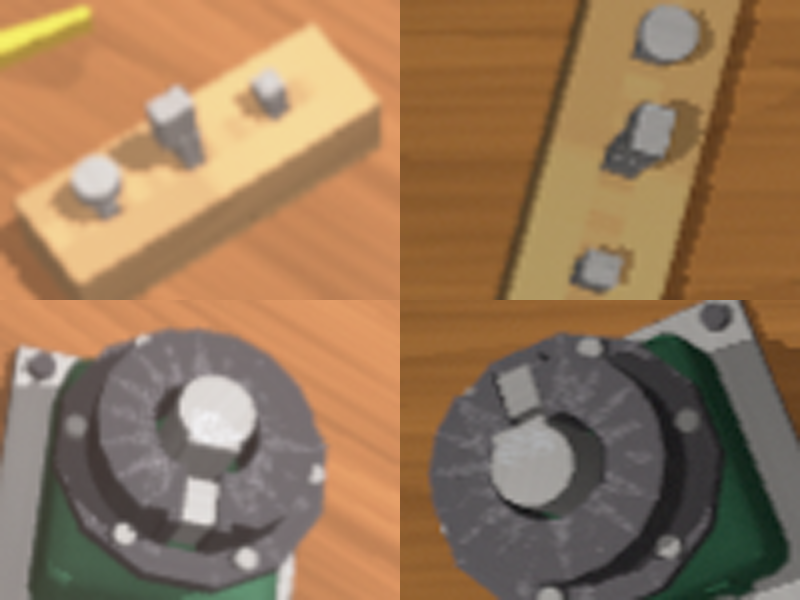

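The key with the square stepped head is the middle one, at top (427,201) and scene (258,169). The keyway is between the shaft, at top (163,201), and the bright lip block, at top (159,182).

```bash
cat > m.py <<'E'
from h import *
C={n:cam(n) for n in("top","scene")}
for n in C: np.save(f"pics/{n}1.npy",C[n]["img"])
def blobs(n,x,y,w,h,th,sat=60):
    i=cv2.resize(C[n]["img"][y:y+h,x:x+w],None,fx=8,fy=8,interpolation=cv2.INTER_CUBIC)
    hsv=cv2.cvtColor(i,cv2.COLOR_BGR2HSV); m=((hsv[...,2]>th)&(hsv[...,1]<sat)).astype(np.uint8)
    out=[]
    for k in cv2.findContours(m,cv2.RETR_EXTERNAL,cv2.CHAIN_APPROX_NONE)[0]:
        if cv2.contourArea(k)<600: continue
        M=cv2.moments(k); f=lambda p:(np.array(p)+.5)/8-.5+[x,y]
        out.append((f([M["m10"]/M["m00"],M["m01"]/M["m00"]]),cv2.contourArea(k)/64,f(cv2.boxPoints(cv2.minAreaRect(k)))))
    return out
if __name__=="__main__":
  np.set_printoptions(precision=4,suppress=True)
  for n,rs in(("top",((405,170,40,70),(140,168,45,50))),("scene",((225,150,70,50),(425,250,40,50)))):
    for r in rs:
      for b in blobs(n,*r,165): print(n,b[0].round(1),round(b[1],1),b[2].round(1).tolist())
  for n in C:
    print(n)
    r=(376,150,80,110) if n=="top" else (223,145,80,65)
    i=C[n]["img"];hsv=cv2.cvtColor(i,cv2.COLOR_BGR2HSV)
  a=cv2.resize(C["top"]["img"][175:230,400:450],(400,440),interpolation=cv2.INTER_CUBIC)
  b=cv2.resize(C["scene"]["img"][150:205,235:285],(400,440),interpolation=cv2.INTER_CUBIC)
  cv2.imwrite("pics/m2.png",np.hstack([a,b]))
  a=cv2.resize(C["top"]["img"][160:215,135:185],(400,440),interpolation=cv2.INTER_CUBIC)
  b=cv2.resize(C["scene"]["img"][250:305,420:470],(400,440),interpolation=cv2.INTER_CUBIC)
  cv2.imwrite("pics/m3.png",np.hstack([a,b]))
E
python3 m.py
```

```text
top [157.1 198. ] 22.0 [[153.1, 199.5], [156.2, 194.0], [161.8, 197.2], [158.7, 202.7]]
top [164.8 194.9] 24.3 [[161.7, 192.0], [167.9, 191.7], [168.2, 198.3], [162.0, 198.6]]
scene [241.7 180. ] 63.2 [[236.8, 175.8], [246.4, 175.8], [246.4, 184.1], [236.8, 184.1]]
scene [256.6 165.6] 39.7 [[251.2, 164.7], [259.4, 161.1], [261.7, 166.4], [253.6, 170.0]]
scene [276.2 161.2] 24.6 [[272.3, 160.9], [276.6, 157.5], [280.2, 162.3], [275.9, 165.6]]
scene [426.1 295.3] 13.6 [[424.6, 292.7], [428.2, 292.7], [428.2, 297.6], [424.6, 297.6]]
scene [444.5 287. ] 83.6 [[439.7, 291.8], [441.4, 280.8], [449.7, 282.1], [448.0, 293.1]]
scene [448.9 264.5] 275.6 [[437.6, 271.2], [441.2, 253.7], [460.1, 257.6], [456.5, 275.1]]
top
scene
```

View pics/m2.png

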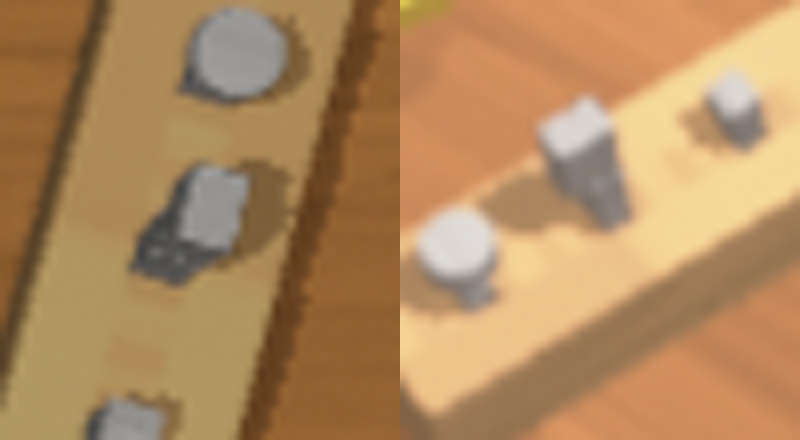

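View pics/m3.png

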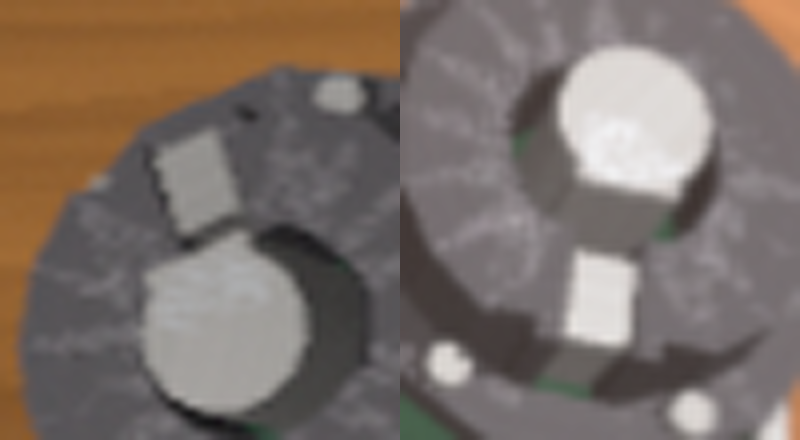

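```bash
cat > n.py <<'E'
from m import *
np.set_printoptions(precision=4,suppress=True)
T,S=C["top"],C["scene"]
for th in(120,135,150):
  for r in((412,190,25,22),(405,176,35,16),(405,222,24,14),(152,173,18,18),):
    for b in blobs("top",*r,th): print(th,b[0].round(1),round(b[1],1),b[2].round(1).tolist())
f=lambda p,x,y:(np.array(p)+.5)/8-.5+[x,y]
A=[f(p,135,160) for p in((147,275),(245,235))]; B=[f(p,420,250) for p in((180,178),(283,192))]
for a,b in zip(A,B): print("flat",tri(T,a,S,b))
h=[f(p,400,175) for p in((205,165),(247,180),(235,250),(180,238))]
print("headTop z.094\n",onz(T,h,.094))
hs=[f(p,235,150) for p in((140,132),(193,98),(212,130),(155,160))]
print("scene\n",onz(S,hs,.094))
print("tri centre",tri(T,np.mean(h,0),S,np.mean(hs,0)))
E
python3 n.py
```

```text
120 [426.3 200.4] 63.7 [[421.5, 204.3], [424.2, 194.7], [431.1, 196.6], [428.5, 206.2]]
120 [429.4 181. ] 98.9 [[421.4, 180.9], [429.3, 173.0], [437.4, 181.1], [429.5, 189.0]]
120 [416.1 228. ] 42.0 [[411.4, 230.7], [413.2, 223.9], [420.3, 225.7], [418.6, 232.5]]
120 [159.2 182.1] 80.3 [[153.5, 178.3], [161.3, 175.6], [164.9, 186.1], [157.0, 188.8]]
135 [426.4 200.3] 56.1 [[421.9, 204.1], [424.5, 194.8], [431.1, 196.7], [428.5, 205.9]]
135 [429.6 180.9] 90.9 [[424.4, 175.6], [435.1, 175.6], [435.1, 186.3], [424.4, 186.3]]
135 [416.4 227.9] 37.8 [[411.9, 230.2], [413.6, 224.0], [420.4, 225.8], [418.7, 232.0]]
135 [159.2 182.2] 67.0 [[154.0, 178.6], [161.0, 176.1], [164.4, 185.9], [157.4, 188.4]]
150 [425.6 201.3] 15.6 [[422.3, 203.9], [424.1, 197.2], [429.9, 198.7], [428.2, 205.4]]
150 [429.4 180.9] 73.9 [[424.8, 175.6], [434.1, 175.6], [434.1, 185.9], [424.8, 185.9]]
150 [415.5 229. ] 9.6 [[412.8, 229.5], [413.7, 226.9], [418.7, 228.4], [417.9, 231.1]]
flat (array([0.5878, 0.2174, 0.179 ]), array([0.0002]))
flat (array([0.5871, 0.221 , 0.1699]), array([0.0003]))
headTop z.094
 [[ 0.583  -0.2805  0.094 ]
 [ 0.579  -0.2905  0.094 ]
 [ 0.5617 -0.2867  0.094 ]
 [ 0.5649 -0.2735  0.094 ]]
scene
 [[ 0.5807 -0.2894  0.094 ]
 [ 0.5619 -0.2843  0.094 ]
 [ 0.5675 -0.2725  0.094 ]
 [ 0.5859 -0.2795  0.094 ]]
tri centre (array([ 0.5725, -0.2833,  0.0906]), array([0.]))
```

```bash
cat > n2.py <<'E'
from m import *
np.set_printoptions(precision=4,suppress=True)
T,S=C["top"],C["scene"]
f=lambda p,x,y:(np.array(p)+.5)/8-.5+[x,y]
A=[f(p,135,160) for p in((147,275),(245,235))]; B=[f(p,420,250) for p in((283,192),(180,178))]
for a,b in zip(A,B): print("flat",tri(T,a,S,b))
print("flat onz T",onz(T,A,.173).tolist(),"S",onz(S,B,.173).tolist())
t=blobs("top",152,173,18,18,128)[0]; s=[b for b in blobs("scene",425,250,40,50,165) if abs(b[0][1]-287)<3][0]
print("lip tri",tri(T,t[0],S,s[0])); print(onz(T,t[2],.155),"\n",onz(S,s[2],.155))
k=blobs("top",412,190,25,22,128)[0]; ks=[b for b in blobs("scene",225,150,70,50,160) if abs(b[0][0]-256.6)<2][0]
print("key",tri(T,k[0],S,ks[0]));print(onz(T,k[2],.094),"\n",onz(S,ks[2],.094))
# shaft disc
st=blobs("top",145,188,30,30,128); 
for b in st: print("shaftT",b[0],b[1],onz(T,b[0],.173))
# rack outline top
for n,c,(x,y,w,h) in(("top",T,(385,155,70,110)),("scene",S,(220,145,90,65))):
    hsv=cv2.cvtColor(c["img"],cv2.COLOR_BGR2HSV)[y:y+h,x:x+w]; 
    print(n,hsv[5,5],hsv[h//2,w//2-5],[tuple(hsv[j,int(w*.5)]) for j in range(0,h,10)])
    lab=cv2.cvtColor(c["img"],cv2.COLOR_BGR2LAB)[y:y+h,x:x+w].astype(int)
    m=((lab[...,0]>(135 if n=="top" else 185))&(lab[...,2]>145)).astype(np.uint8)
    m=cv2.morphologyEx(cv2.morphologyEx(m,cv2.MORPH_OPEN,np.ones((3,3))),cv2.MORPH_CLOSE,np.ones((9,9)))
    kk=max(cv2.findContours(m,0,1)[0],key=cv2.contourArea)
    bx=cv2.boxPoints(cv2.minAreaRect(kk))+[x,y]; P=onz(c,bx,.042); print(bx.tolist(),P[:,:2].tolist(),P.mean(0)); 
    for a in range(2): d=P[a+1]-P[a]; print(np.linalg.norm(d),np.degrees(np.arctan2(d[1],d[0])))
E
python3 n2.py
```

```text
flat (array([0.5824, 0.2304, 0.1748]), array([0.]))
flat (array([0.5921, 0.2086, 0.172 ]), array([0.]))
flat onz T [[0.5831657936630901, 0.2302871894016537, 0.17300000000000004], [0.5919931038173987, 0.2079781523911231, 0.17300000000000004]] S [[0.5808506145632204, 0.23122143837398396, 0.17300000000000004], [0.5924580352729428, 0.20869227499628906, 0.17300000000000004]]
lip tri (array([0.6086, 0.2283, 0.1539]), array([0.]))
[[0.6158 0.2386 0.155 ]
 [0.6203 0.2245 0.155 ]
 [0.6005 0.2171 0.155 ]
 [0.5961 0.2312 0.155 ]] 
 [[0.6235 0.2251 0.155 ]
 [0.6012 0.2169 0.155 ]
 [0.594  0.2317 0.155 ]
 [0.6163 0.2397 0.155 ]]
key (array([ 0.5728, -0.2824,  0.0922]), array([0.]))
[[ 0.5655 -0.2727  0.094 ]
 [ 0.584  -0.2791  0.094 ]
 [ 0.5796 -0.2922  0.094 ]
 [ 0.5612 -0.2858  0.094 ]] 
 [[ 0.5785 -0.2938  0.094 ]
 [ 0.5592 -0.284   0.094 ]
 [ 0.5685 -0.2696  0.094 ]
 [ 0.5876 -0.2793  0.094 ]]
shaftT [162.2796 200.3509] 332.8046875 [[0.571  0.2124 0.173 ]]
top [ 15 169 149] [ 19 122 174] [(np.uint8(15), np.uint8(169), np.uint8(151)), (np.uint8(15), np.uint8(165), np.uint8(150)), (np.uint8(17)
[... 944 characters left out ...]
uint8(141), np.uint8(220)), (np.uint8(21), np.uint8(96), np.uint8(245)), (np.uint8(17), np.uint8(106), np.uint8(236)), (np.uint8(15), np.uint8(114), np.uint8(215)), (np.uint8(13), np.uint8(133), np.uint8(190)), (np.uint8(13), np.uint8(141), np.uint8(208))]
[[225.7646985054016, 183.9411849975586], [287.3823471069336, 146.97058963775635], [298.3235168457031, 165.20587921142578], [236.70587158203125, 202.17647552490234]] [[0.6355705759251471, -0.33442754821949555], [0.4572159606770767, -0.2792047623368213], [0.48611404181518736, -0.22287972372644388], [0.6594650527000313, -0.2794078570308123]] [ 0.5596 -0.279   0.042 ]
0.18670812746351165 162.79624480152802
0.06330567958663214 62.83948969794373
```

The flat, the lip and the key are all triangulated:
- **Key:** head centre about (0.573,-0.2825,0.092), yaw -17.7°, +x towards the button wedge.
- **Hub:** yaw about 21°, lip edge about (0.598,0.224).

Next I move above the key.

Emit:
{"fn": "play_rows", "kwargs": {
  "steps": [
    [[0, 0, 0, 0.12], [0, 0, 0, 0.12], [0, 0, 0, 0.12], [0, 0, 0, 0.12], [0, 0, 0, 0.12]]
  ],
  "gripper": 0.05
}}

```text
time: 0.82
ee_pos: [0.1572, -0.527, 0.2313]
tcp_rot: [-180.0, 0.0, -18.1]
wrist_force: [0.6, -0.5, -1.6]
opening: 0.0501
grasp_force: 0.0
```

Emit:
{"fn": "play_rows", "kwargs": {
  "steps": [
    [[0.0215, -0.024, 0, 0], [0.0215, -0.024, 0, 0], [0.0215, -0.024, 0, 0], [0.0215, -0.024, 0, 0], [0.0215, -0.024, 0, 0]]
  ]
}}

```text
time: 1.23
ee_pos: [0.2972, -0.4447, 0.2314]
tcp_rot: [180.0, -0.0, -17.8]
wrist_force: [0.0, -0.4, 0.5]
opening: 0.0501
grasp_force: 0.0
```

Emit:
{"fn": "play_rows", "kwargs": {
  "steps": [
    [[0.0215, -0.024, 0, 0], [0.0215, -0.024, 0, 0], [0.0215, -0.024, 0, 0], [0.0215, -0.024, 0, 0], [0.0215, -0.024, 0, 0]]
  ]
}}

```text
time: 1.65
ee_pos: [0.4364, -0.3631, 0.2314]
tcp_rot: [180.0, -0.0, -17.8]
wrist_force: [0.2, -1.5, -0.1]
opening: 0.0502
grasp_force: 0.0
```

Emit:
{"fn": "play_rows", "kwargs": {
  "steps": [
    [[0.0215, -0.024, 0, 0], [0.0215, -0.024, 0, 0], [0.0215, -0.024, 0, 0], [0.0215, -0.024, 0, 0], [0, 0, 0, 0]]
  ]
}}

```text
time: 2.07
ee_pos: [0.5501, -0.2959, 0.23]
tcp_rot: [-179.9, 0.0, -17.6]
wrist_force: [0.9, -0.7, 0.2]
opening: 0.0502
grasp_force: 0.0
```

Emit:
{"fn": "play_rows", "kwargs": {
  "steps": [
    [[0.0175, -0.0195, 0, 0], [0, 0, 0.03, 0], [0, 0, 0.03, 0], [0, 0, 0.03, 0], [0, 0, 0, 0]]
  ]
}}

```text
time: 2.48
ee_pos: [0.5665, -0.2845, 0.1345]
tcp_rot: [-179.9, 0.5, -17.8]
wrist_force: [-2.5, 1.3, -1.0]
opening: 0.0501
grasp_force: 0.0
```

```bash
python3 - <<'E'
from h import *
o=bot.get_obs(); print(o["ee_pos"],o["tcp_rot"])
c=cam("top");d=cam("scene")
print(proj(c,[o["ee_pos"]]),proj(d,[o["ee_pos"]]))
a=cv2.resize(c["img"][140:250,380:480],(400,440));b=cv2.resize(d["img"][115:225,215:315],(400,440))
cv2.imwrite("pics/m4.png",np.hstack([a,b]))
E
```

```text
[ 0.56654326 -0.28451182  0.13449383] [-179.91940493    0.53507531  -17.76025244]
[[432.70233215 200.59648356]] [[255.88698244 153.25909572]]
```

View pics/m4.png

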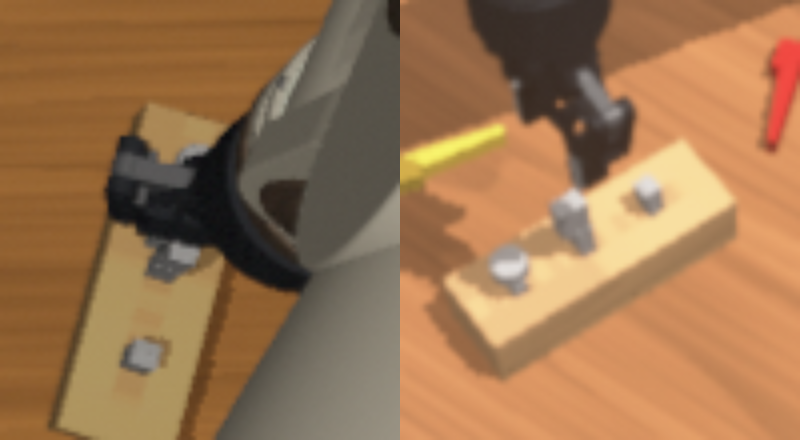

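The gripper stands above the key head, at top (425,205) and scene (358,198 in the enlarged crop), fingers either side. I correct the position, go down and close.

Emit:
{"fn": "play_rows", "kwargs": {
  "steps": [
    [[0.005, -0.0035, 0, 0], [0, 0, 0.025, 0], [0, 0, 0.025, 0], [0, 0, 0.021, 0], [0, 0, 0, 0]]
  ]
}}

```text
time: 3.0
ee_pos: [0.5744, -0.2835, 0.0682]
tcp_rot: [-180.0, 0.2, -17.8]
wrist_force: [-0.4, 1.3, -1.3]
opening: 0.05
grasp_force: 0.0
```

Emit:
{"fn": "play_rows", "kwargs": {
  "steps": [
    [[0, 0, 0, 0], [0, 0, 0, 0], [0, 0, 0, 0], [0, 0, 0, 0], [0, 0, 0, 0]]
  ]
}}

```text
time: 3.42
ee_pos: [0.5754, -0.2842, 0.0717]
tcp_rot: [180.0, -0.1, -17.8]
wrist_force: [-0.6, -0.6, 0.2]
opening: 0.0498
grasp_force: 0.0
```

Emit:
{"fn": "play_rows", "kwargs": {
  "steps": [
    [[-0.003, -0.001, 0.008, 0], [0, 0, 0, 0], [0, 0, 0, 0], [0, 0, 0, 0], [0, 0, 0, 0]]
  ]
}}

```text
time: 3.83
ee_pos: [0.5723, -0.2821, 0.0623]
tcp_rot: [-180.0, -0.0, -17.8]
wrist_force: [-0.3, 0.5, 0.1]
opening: 0.0499
grasp_force: 0.0
```

Emit:
{"fn": "play_rows", "kwargs": {
  "steps": [
    [[0, 0, 0, 0], [0, 0, 0, 0], [0, 0, 0, 0], [0, 0, 0, 0], [0, 0, 0, 0]]
  ],
  "gripper": 0.0,
  "squeeze": 50
}}

```text
time: 4.25
ee_pos: [0.5723, -0.2822, 0.0625]
tcp_rot: [180.0, -0.0, -17.8]
wrist_force: [-0.8, -0.2, 1.0]
opening: 0.0134
grasp_force: 49.2
```

Emit:
{"fn": "play_rows", "kwargs": {
  "steps": [
    [[0, 0, 0, 0], [0, 0, 0, 0], [0, 0, 0, 0], [0, 0, 0, 0], [0, 0, 0, 0]]
  ]
}}

```text
time: 4.67
ee_pos: [0.5723, -0.2821, 0.0624]
tcp_rot: [180.0, -0.0, -17.8]
wrist_force: [-0.3, 0.1, 2.9]
opening: 0.013
grasp_force: 49.2
```

Emit:
{"fn": "play_rows", "kwargs": {
  "steps": [
    [[0, 0, -0.03, 0], [0, 0, -0.04, 0], [0, 0, -0.04, 0], [0, 0, -0.04, 0], [0, 0, -0.04, 0]]
  ]
}}

```text
time: 5.08
ee_pos: [0.5718, -0.2818, 0.2538]
tcp_rot: [-180.0, 0.0, -17.8]
wrist_force: [1.1, -0.8, -1.1]
opening: 0.0132
grasp_force: 49.2
```

Emit:
{"fn": "play_rows", "kwargs": {
  "steps": [
    [[0, 0, -0.02, -0.1], [0, 0, 0, -0.12], [0, 0, 0, -0.12], [0, 0, 0, -0.12], [0, 0, 0, -0.12]]
  ]
}}

```text
time: 5.5
ee_pos: [0.5723, -0.2821, 0.2718]
tcp_rot: [-180.0, 0.0, 15.8]
wrist_force: [-0.7, 0.3, -0.3]
opening: 0.0132
grasp_force: 49.3
```

Emit:
{"fn": "play_rows", "kwargs": {
  "steps": [
    [[0, 0, 0, -0.1], [0, 0, 0, 0], [0, 0, 0, 0], [0, 0, 0, 0], [0, 0, 0, 0]]
  ]
}}

```text
time: 5.92
ee_pos: [0.5722, -0.2821, 0.2721]
tcp_rot: [-180.0, 0.0, 21.1]
wrist_force: [-0.1, -0.1, -1.3]
opening: 0.0131
grasp_force: 49.3
```

Emit:
{"fn": "play_rows", "kwargs": {
  "steps": [
    [[0.0138, -0.0308, 0, 0], [0.0138, -0.0308, 0, 0], [0.0138, -0.0308, 0, 0], [0.0138, -0.0308, 0, 0], [0.0138, -0.0308, 0, 0]]
  ]
}}

```text
time: 6.33
ee_pos: [0.5807, -0.1121, 0.2723]
tcp_rot: [180.0, -0.0, 21.1]
wrist_force: [1.0, -0.2, -0.3]
opening: 0.0132
grasp_force: 49.3
```

Emit:
{"fn": "play_rows", "kwargs": {
  "steps": [
    [[0.0138, -0.0308, 0, 0], [0.0138, -0.0308, 0, 0], [0.0138, -0.0308, 0, 0], [0.0138, -0.0308, 0, 0], [0.0138, -0.0308, 0, 0]]
  ]
}}

```text
time: 6.75
ee_pos: [0.5894, 0.0566, 0.2725]
tcp_rot: [180.0, -0.0, 21.1]
wrist_force: [-0.5, -0.9, -1.3]
opening: 0.0133
grasp_force: 49.3
```

Emit:
{"fn": "play_rows", "kwargs": {
  "steps": [
    [[0.0138, -0.0308, 0, 0], [0.0138, -0.0308, 0, 0], [0.0138, -0.0308, 0, 0], [0.0138, -0.0308, 0, 0], [0.0138, -0.0308, 0, 0]]
  ]
}}

```text
time: 7.17
ee_pos: [0.5981, 0.2252, 0.2724]
tcp_rot: [180.0, -0.0, 21.1]
wrist_force: [1.1, -0.1, -0.4]
opening: 0.0136
grasp_force: 49.3
```

Emit:
{"fn": "play_rows", "kwargs": {
  "steps": [
    [[0, 0, 0, 0], [0, 0, 0, 0], [0, 0, 0, 0], [0, 0, 0, 0], [0, 0, 0, 0]]
  ]
}}

```text
time: 7.58
ee_pos: [0.5984, 0.2223, 0.2726]
tcp_rot: [180.0, -0.0, 21.1]
wrist_force: [0.7, -0.2, -1.6]
opening: 0.0134
grasp_force: 49.4
```

Emit:
{"fn": "play_rows", "kwargs": {
  "steps": [
    [[0.001, -0.0015, 0.015, 0], [0, 0, 0.02, 0], [0, 0, 0.01, 0], [0, 0, 0, 0], [0, 0, 0, 0]]
  ]
}}

```text
time: 8.0
ee_pos: [0.5985, 0.2243, 0.2275]
tcp_rot: [180.0, 0.0, 21.1]
wrist_force: [1.2, 0.1, -0.4]
opening: 0.0132
grasp_force: 49.4
```

```bash
python3 - <<'E'
from h import *
c=cam("top");d=cam("scene")
a=cv2.resize(c["img"][145:220,125:195],(400,429),interpolation=cv2.INTER_CUBIC);b=cv2.resize(d["img"][240:300,415:471],(400,429),interpolation=cv2.INTER_CUBIC)
cv2.imwrite("pics/m5.png",np.hstack([a,b]))
o=bot.get_obs(); print(o["ee_pos"],o["tcp_rot"])
E
```

```text
[0.59899889 0.22482078 0.2286415 ] [ 1.79997971e+02 -9.30969474e-02  2.11408171e+01]
```

View pics/m5.png

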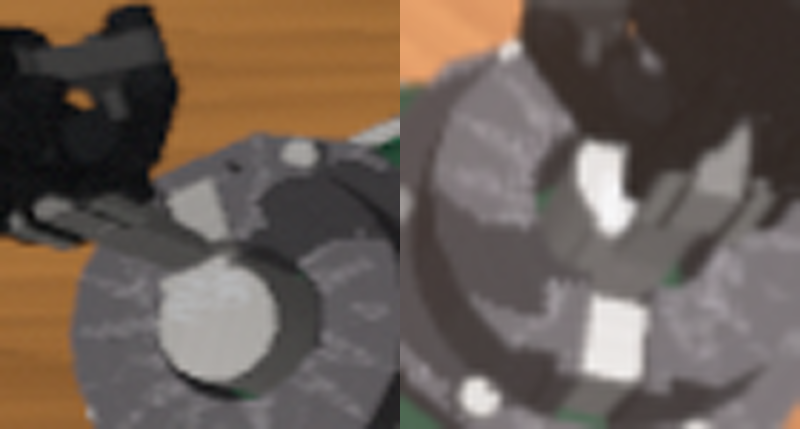

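The key hangs over the keyway, its tip near (225,245) in the left crop, between shaft and lip. I check against the projected tip corners with contrast stretched.

```bash
cat > ov.py <<'E'
from h import *
import sys
c=cam("top");d=cam("scene");o=bot.get_obs();p=o["ee_pos"];Rt=R.from_euler("z",o["tcp_rot"][2],degrees=True).as_matrix()
loc=np.array([(x,y,-.0544) for x,y in((-.0097,-.007),(-.0097,.007),(-.0037,.007),(-.0037,-.007))])
P=p+loc@Rt.T; ims=[]
for k,(x,y,w,h) in((c,(150,170,40,44)),(d,(425,255,40,44))):
    i=cv2.resize(k["img"][y:y+h,x:x+w],None,fx=10,fy=10,interpolation=cv2.INTER_CUBIC)
    i=np.clip(255*(i/255.)**.55,0,255).astype(np.uint8)
    q=((proj(k,P)-[x,y]+.5)*10).astype(int)
    for j,u in enumerate(q): cv2.circle(i,tuple(map(int,u)),2,[(0,0,255),(0,255,255),(0,255,0),(255,0,0)][j],-1)
    ims.append(i); print(q.tolist())
cv2.imwrite(sys.argv[1],np.hstack(ims)); print(o["ee_pos"])
E
python3 ov.py pics/m6.png
```

```text
[[115, 191], [44, 219], [33, 189], [105, 161]]
[[205, 188], [276, 205], [272, 233], [201, 216]]
[0.5990436  0.22512145 0.22856708]
```

View pics/m6.png

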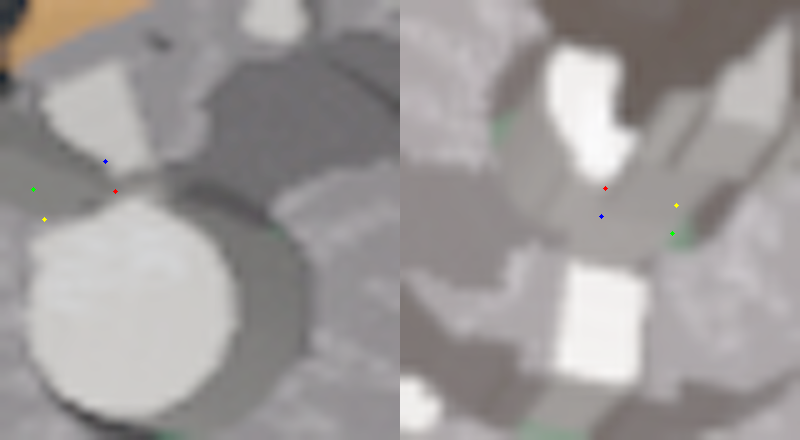

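The tip's predicted corners fall on the seen tip. A shift of 0.6 mm sideways is needed, and the radial clearance is about 3 mm each side. I go down slowly, watching the force.

Emit:
{"fn": "play_rows", "kwargs": {
  "steps": [
    [[0, 0.0006, 0.008, 0], [0, 0, 0.008, 0], [0, 0, 0.008, 0], [0, 0, 0, 0], [0, 0, 0, 0]]
  ]
}}

```text
time: 8.62
ee_pos: [0.5985, 0.2246, 0.2022]
tcp_rot: [-180.0, 0.1, 21.2]
wrist_force: [-0.4, 0.4, -0.1]
opening: 0.0133
grasp_force: 49.4
```

Emit:
{"fn": "play_rows", "kwargs": {
  "steps": [
    [[0, 0, 0.004, 0], [0, 0, 0.003, 0], [0, 0, 0.003, 0], [0, 0, 0, 0], [0, 0, 0, 0]]
  ]
}}

```text
time: 9.03
ee_pos: [0.5988, 0.2247, 0.1931]
tcp_rot: [-180.0, 0.0, 21.2]
wrist_force: [-0.7, -0.0, -0.1]
opening: 0.0135
grasp_force: 49.4
```

The tip is 16 mm below the mouth with no contact. I continue down, easing towards the flat.

Emit:
{"fn": "play_rows", "kwargs": {
  "steps": [
    [[-0.001, 0, 0.003, 0], [-0.0005, 0, 0.003, 0], [0, 0, 0.003, 0], [0, 0, 0, 0], [0, 0, 0, 0]]
  ]
}}

```text
time: 9.45
ee_pos: [0.5975, 0.2242, 0.184]
tcp_rot: [180.0, 0.0, 21.2]
wrist_force: [1.5, -0.1, -1.9]
opening: 0.0133
grasp_force: 49.4
```

Emit:
{"fn": "play_rows", "kwargs": {
  "steps": [
    [[-0.0004, 0, 0, 0], [-0.0004, 0, 0, 0], [0, 0, 0, 0], [0, 0, 0, 0], [0, 0, 0, 0]]
  ]
}}

```text
time: 9.87
ee_pos: [0.5971, 0.224, 0.1844]
tcp_rot: [-180.0, -0.1, 21.2]
wrist_force: [5.7, 1.6, -1.7]
opening: 0.0134
grasp_force: 49.3
```

The flat is felt with 6 N of side force. I back off slightly, lower the key more, then release.

Emit:
{"fn": "play_rows", "kwargs": {
  "steps": [
    [[0.0004, 0, 0.003, 0], [0, 0, 0.003, 0], [0, 0, 0.002, 0], [0, 0, 0, 0], [0, 0, 0, 0]]
  ]
}}

```text
time: 10.28
ee_pos: [0.5972, 0.2241, 0.1758]
tcp_rot: [-180.0, 0.0, 21.2]
wrist_force: [4.1, 2.1, -3.7]
opening: 0.0133
grasp_force: 49.2
```

Emit:
{"fn": "play_rows", "kwargs": {
  "steps": [
    [[0, 0, 0, 0], [0, 0, 0, 0], [0, 0, 0, 0], [0, 0, 0, 0], [0, 0, 0, 0]]
  ]
}}

```text
time: 10.7
ee_pos: [0.5972, 0.224, 0.1758]
tcp_rot: [-180.0, 0.0, 21.2]
wrist_force: [4.2, 0.8, -3.2]
opening: 0.0128
grasp_force: 49.2
```

Emit:
{"fn": "play_rows", "kwargs": {
  "steps": [
    [[0, 0, 0, 0], [0, 0, 0, 0], [0, 0, 0, 0], [0, 0, 0, 0], [0, 0, 0, 0]]
  ],
  "gripper": 0.035,
  "squeeze": 20
}}

```text
time: 11.12
ee_pos: [0.5969, 0.2239, 0.1763]
tcp_rot: [180.0, 0.0, 21.2]
wrist_force: [-0.6, 0.6, -0.0]
opening: 0.035
grasp_force: 0.0
```

Emit:
{"fn": "play_rows", "kwargs": {
  "steps": [
    [[0, 0, -0.02, 0], [0, 0, -0.03, 0], [0, 0, -0.03, 0], [0, 0, 0, 0], [0, 0, 0, 0]]
  ]
}}

```text
time: 11.53
ee_pos: [0.5977, 0.2242, 0.2584]
tcp_rot: [180.0, -0.2, 21.2]
wrist_force: [-0.5, 0.4, -0.8]
opening: 0.0352
grasp_force: 0.0
```

```bash
cat > hd.py <<'E'
from h import *
import sys
c=cam("top");d=cam("scene");ims=[]
for k,(x,y,w,h) in((c,(140,160,50,55)),(d,(420,240,50,55))):
    ims.append(cv2.resize(k["img"][y:y+h,x:x+w],None,fx=8,fy=8,interpolation=cv2.INTER_CUBIC))
cv2.imwrite(sys.argv[1],np.clip(255*(np.hstack(ims)/255.)**.6,0,255)); o=bot.get_obs(); print(o["ee_pos"],o["wrist_force"])
E
python3 hd.py pics/m7.png
```

```text
[0.59701851 0.22397425 0.25552107] [ 0.45598775  0.52087711 -0.94417935][ WARN:0@2.100] global loadsave.cpp:1063 imwrite_ Unsupported depth image for selected encoder is fallbacked to CV_8U.
```

View pics/m7.png

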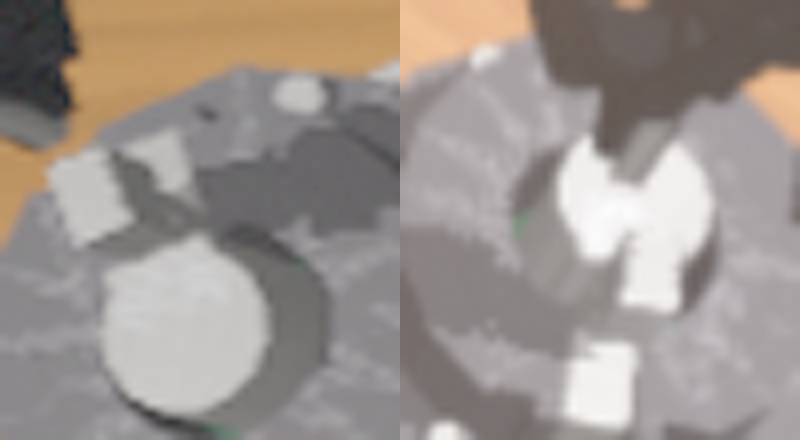

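The key stands upright in the keyway. Its head top is at (95,197) in the left crop and (650,270) in the right one. I triangulate it to get the pressing point.

```bash
python3 - <<'E'
from h import *
c=cam("top");d=cam("scene")
f=lambda p,x,y:(np.array(p)+.5)/8-.5+[x,y]
q=[f(p,140,160) for p in((50,170),(108,150),(135,213),(78,245))]
s=f((252,268),420,240)
x,r=tri(c,np.mean(q,0),d,s); print(x,r)
P=onz(c,q,.19); print(P,P.mean(0)); 
for a,b in((1,2),(0,3)): v=P[a]-P[b]; print(np.degrees(np.arctan2(v[1],v[0])))
E
```

```text
[0.59702989 0.22344957 0.19744478] [6.0247703e-07]
[[0.60449037 0.23647986 0.19      ]
 [0.60878749 0.22349304 0.19      ]
 [0.59430372 0.21665971 0.19      ]
 [0.58729919 0.22924162 0.19      ]] [0.59872019 0.22646856 0.19      ]
25.25760272834849
22.83324378087151
```

Emit:
{"fn": "play_rows", "kwargs": {
  "steps": [
    [[0, 0, 0, 0], [0, 0, 0, 0], [0, 0, 0, 0], [0, 0, 0, 0], [0, 0, 0, 0]]
  ],
  "gripper": 0.0,
  "squeeze": 40
}}

```text
time: 12.15
ee_pos: [0.5971, 0.224, 0.2562]
tcp_rot: [180.0, 0.0, 21.2]
wrist_force: [-0.2, 0.2, -0.2]
opening: -0.0003
grasp_force: 0.0
```

Emit:
{"fn": "play_rows", "kwargs": {
  "steps": [
    [[-0.0015, 0, 0.02, 0], [0, 0, 0.02, 0], [0, 0, 0.01, 0], [0, 0, 0, 0], [0, 0, 0, 0]]
  ]
}}

```text
time: 12.57
ee_pos: [0.5955, 0.2234, 0.2063]
tcp_rot: [-180.0, 0.0, 21.2]
wrist_force: [0.2, -0.7, 0.7]
opening: 0.0
grasp_force: 0.0
```

Emit:
{"fn": "play_rows", "kwargs": {
  "steps": [
    [[0, 0, 0.001, 0], [0, 0, 0.001, 0], [0, 0, 0.001, 0], [0, 0, 0.001, 0], [0, 0, 0, 0]]
  ]
}}

```text
time: 12.98
ee_pos: [0.5958, 0.2235, 0.2024]
tcp_rot: [-180.0, -0.0, 21.2]
wrist_force: [-0.6, -0.2, -0.3]
opening: -0.0
grasp_force: 0.0
```

Emit:
{"fn": "play_rows", "kwargs": {
  "steps": [
    [[0, 0, 0.001, 0], [0, 0, 0.001, 0], [0, 0, 0.001, 0], [0, 0, 0, 0], [0, 0, 0, 0]]
  ]
}}

```text
time: 13.4
ee_pos: [0.5957, 0.2235, 0.1992]
tcp_rot: [-180.0, 0.0, 21.2]
wrist_force: [-0.2, -0.2, 0.8]
opening: -0.0001
grasp_force: 0.0
```

Emit:
{"fn": "play_rows", "kwargs": {
  "steps": [
    [[0, 0, 0.001, 0], [0, 0, 0.001, 0], [0, 0, 0.001, 0], [0, 0, 0, 0], [0, 0, 0, 0]]
  ]
}}

```text
time: 13.82
ee_pos: [0.5958, 0.2235, 0.1969]
tcp_rot: [-180.0, -0.1, 21.2]
wrist_force: [-0.8, 0.7, 6.0]
opening: -0.0
grasp_force: 2.6
```

Emit:
{"fn": "play_rows", "kwargs": {
  "steps": [
    [[0, 0, 0.001, 0], [0, 0, 0.001, 0], [0, 0, 0, 0], [0, 0, 0, 0], [0, 0, 0, 0]]
  ]
}}

```text
time: 14.23
ee_pos: [0.5958, 0.2235, 0.1955]
tcp_rot: [180.0, -0.1, 21.2]
wrist_force: [-1.6, -1.2, 9.4]
opening: 0.0002
grasp_force: 4.2
```

Contact is at about 0.197 m and the push rises about 2.5 N/mm, as described.

Emit:
{"fn": "play_rows", "kwargs": {
  "steps": [
    [[0, 0, 0.001, 0], [0, 0, 0.001, 0], [0, 0, 0, 0], [0, 0, 0, 0], [0, 0, 0, 0]]
  ]
}}

```text
time: 14.65
ee_pos: [0.5959, 0.2235, 0.1942]
tcp_rot: [180.0, -0.1, 21.2]
wrist_force: [-2.3, -1.3, 12.7]
opening: 0.0001
grasp_force: 6.1
```

Emit:
{"fn": "play_rows", "kwargs": {
  "steps": [
    [[0, 0, 0.0008, 0], [0, 0, 0, 0], [0, 0, 0, 0], [0, 0, 0, 0], [0, 0, 0, 0]]
  ]
}}

```text
time: 15.07
ee_pos: [0.5959, 0.2235, 0.1938]
tcp_rot: [180.0, -0.2, 21.2]
wrist_force: [-2.4, -0.9, 15.0]
opening: -0.0004
grasp_force: 7.1
```

The push is 15 N. I retract straight up and check that the key still stands tight.

Emit:
{"fn": "play_rows", "kwargs": {
  "steps": [
    [[0, 0, -0.004, 0], [0, 0, -0.01, 0], [0, 0, -0.03, 0], [0, 0, -0.03, 0], [0, 0, 0, 0]]
  ]
}}

```text
time: 15.48
ee_pos: [0.5965, 0.2238, 0.2718]
tcp_rot: [180.0, -0.4, 21.2]
wrist_force: [1.0, 0.5, 0.8]
opening: -0.0
grasp_force: 0.0
```

Emit:
{"fn": "play_rows", "kwargs": {
  "steps": [
    [[0, 0, -0.02, 0], [0, 0, 0, 0], [0, 0, 0, 0], [0, 0, 0, 0], [0, 0, 0, 0]]
  ]
}}

```text
time: 15.9
ee_pos: [0.5956, 0.2234, 0.2843]
tcp_rot: [180.0, 0.1, 21.2]
wrist_force: [0.5, -0.4, -0.8]
opening: 0.0001
grasp_force: 0.0
```

```bash
python3 hd.py pics/m8.png 2>/dev/null
```

```text
[0.5955319  0.22338458 0.28453044] [-0.45689738  0.04939464 -0.59766455]
```

View pics/m8.png

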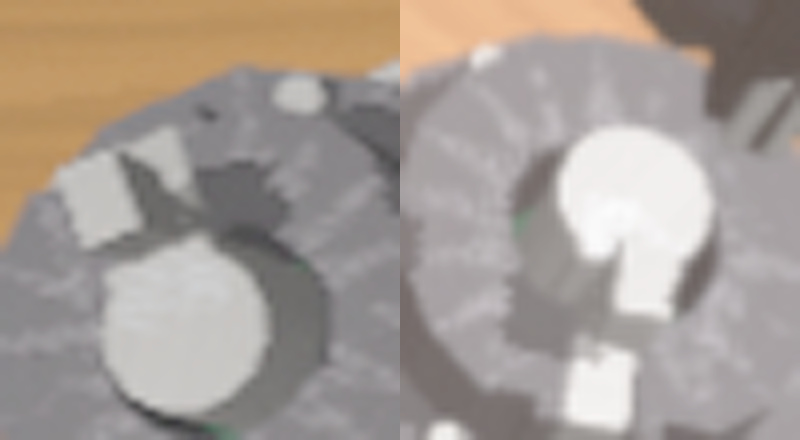

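The key stands square in the keyway, its head at (100,200) left and (645,280) right, parallel to the lip block. The head top is at about 0.194 m, so the tip is about 47 mm below the mouth.

```bash
python3 -c "
from workcell import bot
print(bot.job_done())"
```

```text
the job is handed in; nothing more can be done
None
```

The taper key stands released in the keyway with its tip about 47 mm below the hub's top, after a 15 N push; the job is handed in (no verdict returned) and the side grip on the hub was not measured directly.

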